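# Power up the battery charger on the balcony workbench

## Robot

A 7-joint arm with a two-finger parallel gripper is mounted at the origin on the work surface. World frame = base frame: x ahead of the robot, y to its left, z up, the work surface at z = 0. Lengths are in m, angles in rad, forces in N, time in s.
With the tool pointing down it reaches from about 0.35 to 0.775 m from the base axis. Payload 3.1 kg.
Tool frame: the origin (TCP) lies at the very end of the fingers, on their centre line; the grasp point (between the pads) lies manip.grip_point_offset behind it (manip.grip_point_offset is the distance from the TCP to the grasp point, in m); z points along the fingers, y is the line along which they close (so a half turn about z gives the same grasp; the last joint's range is limited). The gripper opens to 85 mm and grips with 20 to 120 N. Pads are 22 mm wide; open, the fingers measure 114 mm over their backs; the gripper's body (76 mm by 85 mm) begins 54 mm behind the grasp point. The pads swing forward as they close: fully open they stand 13 mm farther back than shut.
Start: joints at [-1.258, 0.311, 0.014, 1.512, -0.004, 1.319, -0.027], TCP at [0.191, 0.516, 0.231] pointing down, gripper open.
Joint ranges: [-2.7, 2.7], [-0.3, 1.91], [-1.27, 1.3], [0.12, 2.57], [-1.44, 4.58], [0.2, 2.03], [-3.05, 3.05]. Speed limits (rad/s): [2.79, 2.79, 3.14, 3.14, 3.14, 3.14, 3.14].

## Interface

Orientations are given as a rotation vector (axis times angle).
In Python, from bench import manip gives the robot as it stands. The module is installed in compiled form; this text tells all that it offers.
- The arm moves only by the tool servo_tool, never from a script. Its argument "increments" is a list of rows, each a list of 2 entries, a list of its own where there are three numbers: the shift along the tool's x, y, z in mm, then the turn, a rotation vector about the tool's x, y, z in degrees. A call has 1 to 5 rows; each row is the pose to reach, as a shift and turn from the pose commanded when the call began, along the tool's axes at that moment; what a row does not reach only later rows make up. A row lasts 1/10 s, in which the tool goes at most 50 mm and 8.59 degrees, less where a joint would pass 70% of its speed; a pose out of reach is approached as far as the arm can. A call with a gripper value outside its range is refused whole. "fingers" is the opening, from 0 (shut) to 1 (fully open), set as the call begins (left out, the last holds). The fingers move at their own pace and stop on an object; "grip_force" is the grip in N (left out, the last holds). Time passes only in rows, so rows that repeat a pose let the fingers close. It gives the time, the measured TCP pose, the force, the opening and the grip force at its end, in the units of the state.
- manip.get_state(): the state, without advancing time (a new reading comes with each control period).
- manip.read_camera(name): name is "scene" or "top" or "wrist"; returns (picture, depth): 384x512x3 uint8, red, green, blue; 384x512 float32, m along the optical axis (not along the pixel's ray), 0 where there is no reading.
- manip.camera_model(name): a dict with "intrinsics" (3x3 intrinsics, pixels), "D" ([k1, k2, p1, p2, k3] as OpenCV has them; the pictures are not rectified), "pose" (4x4, takes a point from camera to world coordinates); the wrist camera has in their place "T_tool_cam" (4x4, takes a point from camera to tool coordinates, whose origin is the TCP and whose axes are the flange's). Camera axes: x right, y up, looking along -z (the intrinsics and any distortion apply to the point x, -y, -z); pixel columns grow to the right and rows downward; lengths in m; the calibration is good to about 2 mm. A picture is of the moment at which its call begins: read the wrist's pose just before it. camera_model takes no time and is no camera call.
- manip.job_done(): hands the job in; it is judged then, once.
Trained networks look in the newest picture that a camera, given by its name, has taken for a name from the list of things; names that differ only in an ending like _2 or _b are one class to them, and where a whole thing is asked for, a point or a joint stands for the part that bears it (a point fixed in the world has none). Each returns a list of dicts, best first, with "p" (0 to 1); they miss things now and then, are a little off and sometimes report something else, mostly with a low value. They report only what shows in the picture. A call takes as long as a camera call.
- manip.find_in(query, camera): "rect" ([left, top, width, height] as shares, 0 to 1, of the picture: columns of its width, rows of its height, round what is visible of it).
- manip.tip_of(query, camera): "centre" ([row, column] as shares, 0 to 1, of the picture: columns of its width, rows of its height: a listed point, or the origin of a listed thing).
The state is a dict: "time": time; "joint_positions": joint angles; "qd": joint speeds; "tau": joint torques, N m; "position": TCP position; "eef_rot": TCP orientation; "force": force on the tool from outside, world axes, zero at the start; "ft_torque": the same for the moment, N m; "opening": opening from 0.0 (shut) to 1.0 (fully open); "grasp_force": force on a finger pad.
Only numpy, scipy, OpenCV 4.12 (cv2) and the standard library are available. Lean on these libraries where they do the work, as an engineer would, in place of code of your own. Each camera call takes 0.05 s, during which the arm holds its last target. There are 200 camera calls.

## Task

The battery charger has no power: with the fingertips, press down the raised end of the wide master rocker on the power box until it has tipped right over, then do the same with the middle one of the three narrow rockers, and only then press the charger's round button all the way in and let it come back out. Do not tip the other rockers or press the oblong key, and leave the charger and everything else on the bench where they are, with nothing picked up.

Things in the scene. Friction and masses are not known exactly. Their poses are not given: they have to be found in the camera images.
- power_box: Bench power box, grey painted metal, screwed to the worktop: 120 mm (x) by 270 mm (y) by 60 mm high, origin under its centre, four black rockers in a row along its y in the top. In order from +y to -y: wide master, then three equal narrow ones a, b, c, centres 70, 57 and 57 mm apart, gaps of 23 mm.
- rocker_master (a joint): The wide master rocker, 60 mm wide, at the +y end of the row. Seesaw plate 60 mm long along power_box x, pivot axis along y, 4 mm over the box's top at x = 0, y = +85 mm. 0 = off: -x end raised (tilt 0.18 rad, edge 14 mm over the box's top); 0.36 = on, at the stop: -x end low (edge 4 mm over the top). Starts within 0.03 of 0. Friction holds it where left; 2 to 4 N on the raised end tips it.
- rocker_master_press (a point): Point on the upper face of the wide master rocker, 22 mm from the pivot towards its -x end, middle of its width: the place to press. It moves with the rocker, sinking from 13 mm to 5 mm over the box's top.
- rocker_a (a joint): The narrow rocker next to the master, 34 mm wide. Seesaw plate 60 mm long along power_box x, pivot axis along y, 4 mm over the box's top at x = 0, y = +15 mm. 0 = off: -x end raised (tilt 0.18 rad, edge 14 mm over the box's top); 0.36 = on, at the stop: -x end low (edge 4 mm over the top). Starts within 0.03 of 0. Friction holds it where left; 2 to 4 N on the raised end tips it.
- rocker_b (a joint): The middle one of the three narrow rockers, 34 mm wide. Seesaw plate 60 mm long along power_box x, pivot axis along y, 4 mm over the box's top at x = 0, y = -42 mm. 0 = off: -x end raised (tilt 0.18 rad, edge 14 mm over the box's top); 0.36 = on, at the stop: -x end low (edge 4 mm over the top). Starts within 0.03 of 0. Friction holds it where left; 2 to 4 N on the raised end tips it.
- rocker_b_press (a point): Point on the upper face of the middle narrow rocker, 22 mm from the pivot towards its -x end, middle of its width: the place to press. It moves with the rocker, sinking from 13 mm to 5 mm over the box's top.
- rocker_c (a joint): The narrow rocker at the -y end, 34 mm wide. Seesaw plate 60 mm long along power_box x, pivot axis along y, 4 mm over the box's top at x = 0, y = -99 mm. 0 = off: -x end raised (tilt 0.18 rad, edge 14 mm over the box's top); 0.36 = on, at the stop: -x end low (edge 4 mm over the top). Starts within 0.03 of 0. Friction holds it where left; 2 to 4 N on the raised end tips it.
- charger: Loose battery charger, black plastic, 0.6 to 0.95 kg: 150 (x) by 210 (y) mm, deck 58 mm high, origin under its centre. A battery pack (66 x 72 mm, top 112 mm over the worktop) sits in it at x = +35, y = +52 mm, an empty bay beside it. On the free -x part of the deck are two grey keys: round at +y, oblong at -y.
- start_button (a joint): The charger's round start button, 32 mm across, at charger x = -38, y = +50 mm, standing 12 mm over the deck. Value = travel downwards in m: 0 out, 0.006 fully in. Spring return: 1.2 N to start, 4.8 N fully in; still 6 mm proud when in.
- start_button_top (a point): Centre of the round start button's top face; moves with it.
- oblong_key (a joint): The charger's oblong key, 22 x 56 mm, long side along charger y, at charger x = -38, y = -45 mm. Same height, travel and spring as the round button. Not to be pressed.
- spare_pack: Loose battery pack 66 x 72 x 54 mm, on the worktop beyond the power box. Origin under its centre.
- screw_jar: Loose closed glass jar, 64 mm across, 85 mm high, on the robot's side of the charger. Origin under its centre.
- tape_measure: Loose tape measure 60 x 36 x 55 mm beyond the charger. Origin under its centre.
- screwdriver: Loose screwdriver, 180 mm long along its x, lying on the robot's side of the power box. Origin under its middle.
- spanner: Loose steel spanner, 200 mm long along its x, lying to the left, in front of the tool box. Origin under its middle.
- mallet: Loose mallet with orange rubber head, 300 mm long along its x, 60 mm thick, lying to the right. Origin under its handle's middle.

How it is judged:
On the way, in this order (a step that is already met when the one before it is completed fails the run):
1. the wide master rocker is pressed over with the fingers (value of joint rocker_master above 0.27 rad and contact force between the fingers and power_box above 0.2 N), for 0.05 s.
2. then the middle narrow rocker is pressed over with the fingers (all of step 1 and value of joint rocker_b above 0.27 rad), for 0.05 s.
3. then the charger's round button is pressed in with the fingers (value of joint each of rocker_master, rocker_b above 0.27 rad and value of joint start_button above 0.0045 m and contact force between the fingers and charger above 0.2 N), for 0.05 s.
At the end, for the whole second after the job is handed in: Master and middle narrow rocker are on (above 0.27 of 0.36), the other two off (below 0.10), round button and oblong key out (within 1 mm), the charger flat (within 0.05 rad, 6 mm), at rest, within 30 mm of its start, like every loose thing (value of joint each of rocker_master, rocker_b above 0.27 rad and value of joint each of rocker_a, rocker_c below 0.1 rad and value of joint each of start_button, oblong_key below 0.001 m and distance of each of charger, spare_pack, screw_jar, tape_measure, screwdriver, spanner, mallet from where it was at the start of the episode below 0.03 m and height (world z) of charger below 0.006 m and angle between charger's own z axis and vertical below 0.05 rad and linear speed of charger below 0.02 m/s); the robot touches nothing.
It fails at once if the middle narrow rocker is tipped before the master is on (value of joint rocker_b above 0.15 rad and value of joint rocker_master below 0.2 rad).
It fails at once if the round button is pressed before both rockers are on (value of joint start_button above 0.003 m and value of joint any of rocker_b, rocker_master below 0.2 rad).
It fails at once if another rocker is tipped or the oblong key pressed (value of joint any of rocker_a, rocker_c above 0.12 rad or value of joint oblong_key above 0.003 m).
It fails at once if the charger is lifted, tipped or shoved more than 30 mm (distance of charger from where it was at the start of the episode above 0.03 m or height (world z) of charger above 0.012 m or angle between charger's own z axis and vertical above 0.12 rad).
It fails at once if something else on the bench is moved more than 30 mm or lifted (distance of any of spare_pack, screw_jar, tape_measure, screwdriver, spanner, mallet from where it was at the start of the episode above 0.03 m or height (world z) of any of spare_pack, screw_jar, tape_measure, screwdriver, spanner, mallet above 0.05 m).
It also fails if it takes over 40 s, if anything falls off the work surface, if the arm or the gripper's body presses on something with over 40 N, if the wrist force passes 120 N, or if a joint passes its speed limit or range.

## Working session

There is one attempt and no reset: what is moved stays moved. The work goes in short steps, Python scripts to look and compute and a tool call to move; the robot and the scene stay as the last step left them, time stands still between calls to the robot, and variables do not carry over. Pictures are saved under pics/ and viewed, at most 10 in all, crops included, and the job is handed in when it is done.

Besides the shell and the picture viewer there is one more tool, called as name(argument=value, ...), one argument or row to a line, values as JSON. servo_tool: Moves the arm, as the interface text tells. Its arguments: {"type":"object","properties":{"increments":{"type":"array"},"fingers":{"type":"number"},"grip_force":{"type":"number"}},"required":["increments"]}

```bash
mkdir -p pics; cat > h.py <<'E'
import numpy as np, cv2
from bench import manip
from scipy.spatial.transform import Rotation as R
def pose(cam):
    m=manip.camera_model(cam)
    if cam=="wrist":
        s=manip.get_state(); T=np.eye(4); T[:3,:3]=R.from_rotvec(s["eef_rot"]).as_matrix(); T[:3,3]=s["position"]
        return m, T@np.array(m["T_tool_cam"])
    return m, np.array(m["pose"])
def pt(m,T,depth,u,v):
    """pixel -> world with depth"""
    K=np.array(m["intrinsics"]);D=np.array(m["D"],float)
    n=cv2.undistortPoints(np.array([[[u,v]]],float),K,D)[0,0]
    a=depth[max(0,int(v)-1):int(v)+2,max(0,int(u)-1):int(u)+2]; a=a[a>0]
    d=np.median(a) if a.size else np.nan
    return (T@np.array([n[0]*d,-n[1]*d,-d,1]))[:3]
def ray(m,T,u,v,z):
    K=np.array(m["intrinsics"]);D=np.array(m["D"],float)
    n=cv2.undistortPoints(np.array([[[u,v]]],float),K,D)[0,0]
    d=T[:3,:3]@np.array([n[0],-n[1],-1]);o=T[:3,3]
    return o+d*(z-o[2])/d[2]
E
cat > a.py <<'E'
from h import *
s=manip.get_state(); print(s["position"],s["eef_rot"],s["time"],s["opening"])
print(manip.camera_model("wrist")["T_tool_cam"])
for c in ["top","scene"]:
    m,T=pose(c); p,d=manip.read_camera(c)
    cv2.imwrite(f"pics/{c}0.png",p[:,:,::-1])
    print(c,T[:3,3])
    for q in ["power_box","rocker_master_press","rocker_b_press","start_button_top","charger","oblong_key","rocker_a","rocker_c","screw_jar","mallet"]:
        for r in manip.tip_of(q,c)[:2]:
            v,u=r["centre"][0]*384,r["centre"][1]*512
            print(q,round(r["p"],2),round(u),round(v),pt(m,T,d,u,v).round(3))
E
python3 a.py
```

```text
[0.19081344 0.51505711 0.23022147] [-0.55419832 -3.09202461  0.00369946] 0.0 1.0000223084760456
[[ 2.96358303e-04  9.64394448e-01  2.64467881e-01  6.70254086e-02]
 [ 9.99998961e-01 -6.58973085e-04  1.28239387e-03 -6.90656434e-04]
 [ 1.41101074e-03  2.64467226e-01 -9.64393641e-01 -1.42294293e-01]
 [ 0.00000000e+00  0.00000000e+00  0.00000000e+00  1.00000000e+00]]
top [ 0.43916032 -0.01145055  1.36570663]
power_box 0.62 301 192 [ 0.557 -0.17   0.066]
rocker_master_press 0.71 284 199 [ 0.534 -0.105  0.07 ]
rocker_master_press 0.6 322 198 [ 0.532 -0.244  0.071]
start_button_top 0.66 300 228 [ 0.428 -0.168  0.011]
start_button_top 0.45 181 207 [0.512 0.267 0.055]
charger 0.63 199 200 [0.538 0.204 0.059]
charger 0.23 189 168 [0.656 0.24  0.055]Traceback (most recent call last):
  File "a.py", line 9, in <module>
    for r in manip.tip_of(q,c)[:2]:
             ~~~~~~~~~~~~^^^^^
ValueError: it knows: charger, mallet, power_box, rocker_b_press, rocker_master_press, screw_jar, screwdriver, spanner, spare_pack, start_button_top, tape_measure
```

```bash
sed -i 's/"oblong_key","rocker_a","rocker_c",//' a.py; sed -i 's/^            print(q/            print(q/' a.py; python3 a.py; python3 -c "
import cv2;a=cv2.imread('pics/top0.png')[120:280,120:380];cv2.imwrite('pics/top0c.png',cv2.resize(a,None,fx=3,fy=3,interpolation=cv2.INTER_CUBIC))"
```

```text
[0.19097134 0.5155401  0.23094036] [-5.54250866e-01 -3.09225234e+00  1.19065695e-03] 0.3 1.001565768275832
[[ 2.95801157e-04  9.64394572e-01  2.64467430e-01  6.70253931e-02]
 [ 9.99998961e-01 -6.58439057e-04  1.28255567e-03 -6.91140241e-04]
 [ 1.41102541e-03  2.64466776e-01 -9.64393765e-01 -1.42295383e-01]
 [ 0.00000000e+00  0.00000000e+00  0.00000000e+00  1.00000000e+00]]
top [ 0.43916032 -0.01145055  1.36570663]
power_box 0.64 299 193 [ 0.552 -0.163  0.068]
rocker_master_press 0.71 284 198 [ 0.535 -0.106  0.072]
rocker_b_press 0.43 324 197 [ 0.537 -0.252  0.062]
rocker_b_press 0.25 283 199 [ 0.533 -0.102  0.071]
charger 0.9 197 200 [0.537 0.211 0.056]
charger 0.36 322 196 [ 0.541 -0.245  0.07 ]
screw_jar 0.63 204 238 [0.4   0.182 0.083]
mallet 0.79 383 226 [ 0.425 -0.483  0.002]
scene [ 1.20972101 -0.2165814   0.98517906]
power_box 0.96 207 224 [ 0.601 -0.187  0.058]
rocker_master_press 0.97 229 193 [ 0.528 -0.105  0.07 ]
rocker_b_press 0.68 187 206 [ 0.534 -0.23   0.071]
start_button_top 0.54 332 158 [0.491 0.236 0.065]
screw_jar 0.79 310 154 [0.439 0.184 0.045]
mallet 0.72 99 220 [ 0.449 -0.486 -0.   ]
```

View pics/top0c.png

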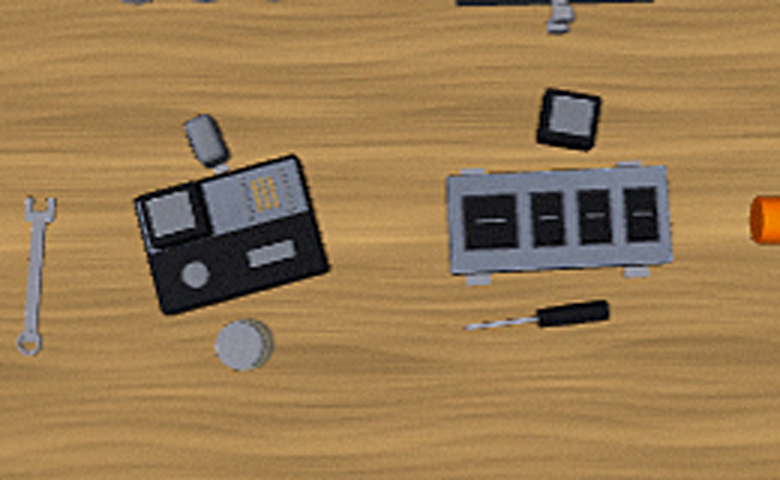

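View pics/scene0.png

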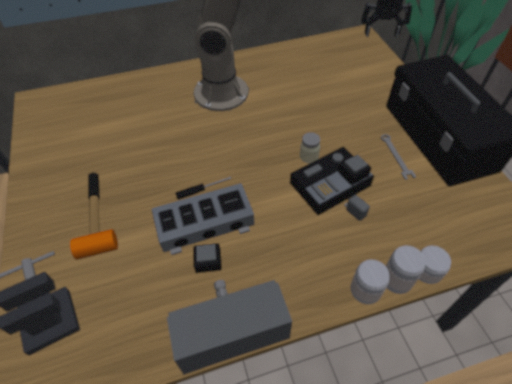

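The top view (crop px/3+120) shows the power box at about (307,193), yawed slightly, with the master rocker at (284,194) and b at (318,192). The charger is at about (197,198), yawed about 15°, with its round button at (185,212) and oblong key at (210,204). The jar is below the charger and the screwdriver below the box.

```bash
cat > b.py <<'E'
from h import *
m,T=pose("top")
f=lambda x,y,z: ray(m,T,x/3+120-.33,y/3+120-.33,z)
M,a,b,c=[f(*p,0.066) for p in [(491,221),(548,218),(595,216),(641,214)]]
print(M,a,b,c)
ax=(M-c)[:2];yaw=np.arctan2(-ax[0],ax[1]);print("yaw",np.degrees(yaw),"len",np.linalg.norm(ax),"exp .184")
cor=[f(*p,0.06) for p in [(448,176),(668,167),(673,263),(452,274)]];print("boxc",np.mean(cor,0))
ex=np.array([np.cos(yaw),np.sin(yaw)]);ey=np.array([-ex[1],ex[0]])
print("box origin est from rows",[ (p[:2]-ey*o).round(4) for p,o in zip((M,a,b,c),(.085,.015,-.042,-.099))])
B=f(195,275,.07);O=f(271,253,.07);print("button",B,"obl",O,np.linalg.norm(B-O),"exp .095",np.degrees(np.arctan2(-(B-O)[0],(B-O)[1])))
s=manip.get_state();print(s["time"],s["position"]);Rm=R.from_rotvec(s["eef_rot"]).as_matrix();print(Rm.round(3))
E
python3 b.py
```

```text
[ 0.55353289 -0.10526132  0.066     ] [ 0.55567486 -0.17432873  0.066     ] [ 0.5568663  -0.23135028  0.066     ] [ 0.5580848  -0.28726516  0.066     ]
yaw 1.4326674020798136 len 0.18206074895846014 exp .184
boxc [ 0.55369864 -0.19015537  0.06      ]
box origin est from rows [array([ 0.5557, -0.1902]), array([ 0.556 , -0.1893]), array([ 0.5558, -0.1894]), array([ 0.5556, -0.1883])]
button [0.4957195  0.25252703 0.07      ] obl [0.5202746  0.16069914 0.07      ] 0.0950542770474002 exp .095 14.970822458087225
1.1 [0.19106281 0.51576339 0.23132029]
[[-0.938  0.347  0.   ]
 [ 0.347  0.938  0.   ]
 [-0.     0.    -1.   ]]
```

servo_tool(
  increments=[
    [[-36,-31,0],[0,0,0]],
    [[-71,-62,0],[0,0,0]],
    [[-107,-93,0],[0,0,0]],
    [[-142,-124,0],[0,0,0]],
    [[-178,-155,0],[0,0,0]],
  ],
  fingers=0,
)

```text
time: 1.6
position: [0.3048, 0.307, 0.2315]
eef_rot: [0.554, 3.092, 0.001]
force: [2.0, -0.5, 0.2]
opening: 0.14
grasp_force: 0.0
```

servo_tool(
  increments=[
    [[-36,-31,0],[0,0,0]],
    [[-71,-62,0],[0,0,0]],
    [[-107,-93,0],[0,0,0]],
    [[-142,-124,0],[0,0,0]],
    [[-178,-155,0],[0,0,0]],
  ],
)

```text
time: 2.1
position: [0.4178, 0.0998, 0.2317]
eef_rot: [0.554, 3.092, 0.002]
force: [-0.1, 1.3, -0.4]
opening: 0.0
grasp_force: 0.0
```

servo_tool(
  increments=[
    [[-36,-31,0],[0,0,-4]],
    [[-71,-62,0],[0,0,-8]],
    [[-107,-93,0],[0,0,-12]],
    [[-142,-124,0],[0,0,-16]],
    [[-178,-155,0],[0,0,-20]],
  ],
)

```text
time: 2.6
position: [0.5311, -0.1071, 0.2315]
eef_rot: [0.003, 3.141, 0.001]
force: [2.2, 0.1, -0.3]
opening: 0.0
grasp_force: 0.0
```

```bash
cat > w.py <<'E'
from h import *
import sys
m,T=pose("wrist"); p,d=manip.read_camera("wrist")
print(manip.get_state()["position"],"gpo",manip.grip_point_offset)
cv2.imwrite(f"pics/{sys.argv[1]}.png",p[:,:,::-1])
np.savez("w.npz",T=T,d=d)
for q in sys.argv[2:]:
    for r in manip.tip_of(q,"wrist")[:3]:
        v,u=r["centre"][0]*384,r["centre"][1]*512
        print(q,round(r["p"],2),round(u),round(v),pt(m,T,d,u,v).round(4))
E
python3 w.py w1 rocker_master_press rocker_b_press power_box
```

```text
[ 0.53317009 -0.11821877  0.23121754] gpo 0.0187
rocker_master_press 0.6 251 175 [ 0.5287 -0.1086  0.0725]
rocker_master_press 0.2 495 70 [0.4161 0.164  0.0401]
rocker_b_press 0.88 135 182 [ 0.5358 -0.2334  0.0724]
power_box 0.82 191 183 [ 0.5374 -0.1725  0.0718]
```

View pics/w1.png

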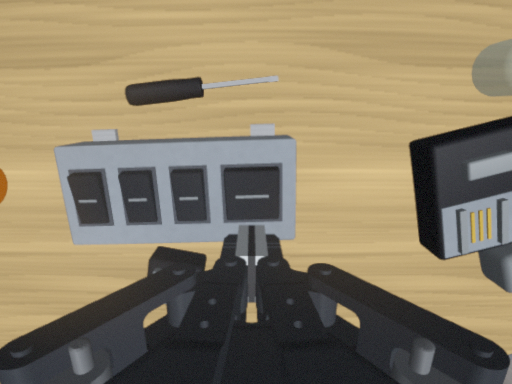

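The wrist view shows the four rockers at (252,190), (189,195), (139,195) and (88,198), and the fingertips at (252,235) are clear of the box. The network points match my top-view estimate to a few mm.

servo_tool(
  increments=[
    [[4,12,40],[0,0,0]],
    [[4,12,80],[0,0,0]],
    [[4,12,120],[0,0,0]],
    [[4,12,143],[0,0,0]],
    [[4,12,143],[0,0,0]],
  ],
)

```text
time: 3.3
position: [0.5228, -0.0903, 0.0849]
eef_rot: [-0.004, -3.133, -0.004]
force: [-0.0, 0.9, 0.1]
opening: 0.001
grasp_force: 0.0
```

servo_tool(
  increments=[
    [[0,0,4],[0,0,0]],
    [[0,0,8],[0,0,0]],
    [[0,0,12],[0,0,0]],
    [[0,0,16],[0,0,0]],
    [[0,0,19],[0,0,0]],
  ],
)

```text
time: 3.8
position: [0.5262, -0.0937, 0.0696]
eef_rot: [-0.009, -3.142, -0.001]
force: [-1.1, 0.2, 1.9]
opening: 0.003
grasp_force: 1.1
```

servo_tool(
  increments=[
    [[0,0,3],[0,0,0]],
    [[0,0,5],[0,0,0]],
    [[0,0,5],[0,0,0]],
  ],
)

```text
time: 4.1
position: [0.5257, -0.0938, 0.0652]
eef_rot: [-0.01, -3.14, -0.002]
force: [-4.9, 1.1, 9.3]
opening: -0.001
grasp_force: 5.0
```

servo_tool(
  increments=[
    [[0,0,-35],[0,0,0]],
    [[0,0,-75],[0,0,0]],
    [[-3,-46,-75],[0,0,0]],
    [[-6,-92,-75],[0,0,0]],
    [[-6,-138,-75],[0,0,0]],
  ],
)

```text
time: 4.6
position: [0.5329, -0.2328, 0.1397]
eef_rot: [0.005, 3.139, -0.001]
force: [1.1, 0.3, -0.4]
opening: 0.002
grasp_force: 0.0
```

servo_tool(
  increments=[
    [[0,0,0],[0,0,0]],
    [[0,0,0],[0,0,0]],
    [[0,0,0],[0,0,0]],
  ],
)

```text
time: 4.9
position: [0.5321, -0.2302, 0.1388]
eef_rot: [0.007, 3.142, 0.002]
force: [-0.2, -0.1, -0.8]
opening: -0.001
grasp_force: 0.0
```

```bash
cat > c.py <<'E'
from h import *
s=manip.get_state();print(s["position"],s["time"])
ex=np.array([np.cos(.029),np.sin(.029)]);ey=np.array([-ex[1],ex[0]]);o=np.array([.5555,-.1895])
p,d=manip.read_camera("scene");m,T=pose("scene")
cv2.imwrite("pics/s2.png",cv2.resize(p[160:260,140:270,::-1],None,fx=5,fy=5))
K=np.array(m["intrinsics"]);D=np.array(m["D"],float)
Ti=np.linalg.inv(T)
for n,y in zip("Mabc",(.085,.015,-.042,-.099)):
    out=[]
    for x in (-.024,-.012,.012,.024):
        w=np.r_[o+ex*x+ey*(y),.066,1];q=Ti@w
        px=cv2.projectPoints(np.array([[q[0],-q[1],-q[2]]]),np.zeros(3),np.zeros(3),K,D)[0][0,0]
        out.append(pt(m,T,d,*px)[2])
    print(n,np.round(out,4))
E
python3 c.py; python3 w.py w2 rocker_b_press rocker_master_press
```

```text
[ 0.53207908 -0.23021647  0.13881699] 4.9
M [0.0622 0.0621 0.0719 0.0715]
a [0.0712 0.0696 0.0664 0.0637]
b [0.0697 0.071  0.0648 0.0643]
c [0.0703 0.0689 0.0655 0.0635]
[ 0.53226657 -0.22954957  0.13894086] gpo 0.0187
rocker_b_press 0.92 244 208 [ 0.5353 -0.2359  0.073 ]
rocker_master_press 0.58 407 199 [ 0.5315 -0.1068  0.0649]
```

View pics/w2.png

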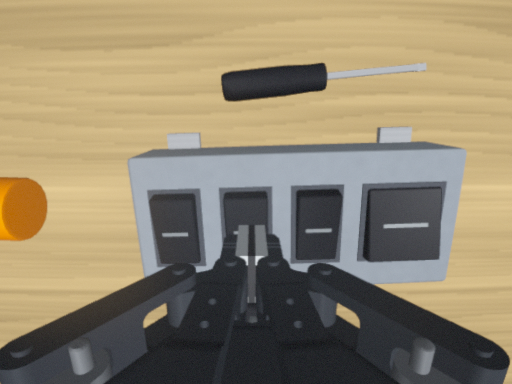

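The master shows tipped: its -x side is at z 0.062 and its +x side at 0.072. The fingertips at (252,230) line up with rocker b at (247,220).

servo_tool(
  increments=[
    [[0,-3,30],[0,0,0]],
    [[0,-3,52],[0,0,0]],
    [[0,-3,56],[0,0,0]],
    [[0,-3,60],[0,0,0]],
    [[0,-3,64],[0,0,0]],
  ],
)

```text
time: 5.6
position: [0.5326, -0.2349, 0.0763]
eef_rot: [0.008, 3.139, -0.001]
force: [0.3, -0.3, 0.1]
opening: -0.0
grasp_force: 0.0
```

servo_tool(
  increments=[
    [[0,0,4],[0,0,0]],
    [[0,0,7],[0,0,0]],
    [[0,0,10],[0,0,0]],
    [[0,0,10],[0,0,0]],
  ],
)

```text
time: 6.0
position: [0.531, -0.2351, 0.0658]
eef_rot: [-0.01, -3.141, -0.0]
force: [-2.1, 0.6, 3.4]
opening: -0.001
grasp_force: 2.2
```

servo_tool(
  increments=[
    [[0,0,2],[0,0,0]],
    [[0,0,3],[0,0,0]],
    [[0,0,3],[0,0,0]],
  ],
)

```text
time: 6.3
position: [0.5311, -0.2352, 0.0653]
eef_rot: [0.01, 3.141, 0.002]
force: [-7.7, 2.7, 17.6]
opening: -0.0
grasp_force: 9.2
```

servo_tool(
  increments=[
    [[0,0,-35],[0,0,0]],
    [[0,0,-80],[0,0,0]],
    [[0,30,-115],[0,0,0]],
    [[0,75,-130],[0,0,0]],
    [[5,122,-130],[0,0,0]],
  ],
)

```text
time: 6.8
position: [0.5303, -0.1131, 0.1959]
eef_rot: [0.013, 3.132, -0.002]
force: [0.5, 0.1, 0.5]
opening: -0.0
grasp_force: 0.0
```

servo_tool(
  increments=[
    [[5,47,0],[0,0,0]],
    [[10,94,0],[0,0,0]],
    [[15,140,0],[0,0,0]],
    [[20,186,0],[0,0,0]],
    [[24,232,0],[0,0,0]],
  ],
)

```text
time: 7.3
position: [0.5045, 0.1217, 0.1926]
eef_rot: [0.009, 3.14, 0.002]
force: [1.0, -0.7, 0.6]
opening: -0.001
grasp_force: 0.0
```

servo_tool(
  increments=[
    [[4,45,0],[0,0,0]],
    [[8,90,0],[0,0,0]],
    [[8,128,0],[0,0,0]],
    [[8,128,0],[0,0,0]],
    [[8,128,0],[0,0,0]],
  ],
)

```text
time: 7.8
position: [0.4971, 0.2488, 0.1919]
eef_rot: [0.004, 3.141, -0.0]
force: [0.6, -0.7, 0.6]
opening: 0.001
grasp_force: 0.0
```

```bash
python3 c.py; python3 w.py w3 start_button_top charger
```

```text
[0.49713484 0.24884546 0.19194383] 7.8
M [0.0628 0.066  0.0711 0.0712]
a [0.0717 0.0687 0.0657 0.0634]
b [0.0611 0.0653 0.0692 0.0707]
c [0.0697 0.0692 0.0632 0.0635]
[0.49787984 0.24591445 0.19229479] gpo 0.0187
start_button_top 0.55 256 182 [0.4941 0.2503 0.0699]
charger 0.84 224 211 [0.5276 0.2183 0.0574]
```

View pics/w3.png

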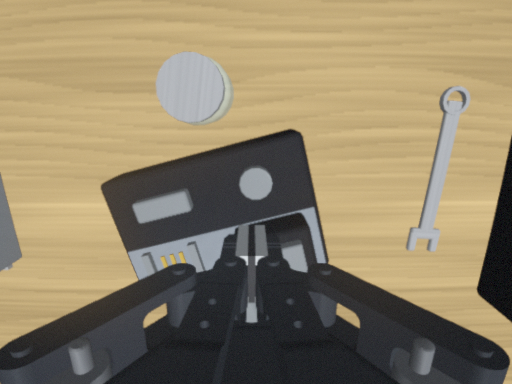

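The rocker heights confirm that M and b are on, while a and c are still off. The round button is at (256,183) in the wrist view, which is (0.4945, 0.251, 0.070) in the world. The oblong key is well away at (162,206).

servo_tool(
  increments=[
    [[3,3,40],[0,0,0]],
    [[3,3,80],[0,0,0]],
    [[3,3,105],[0,0,0]],
    [[3,3,112],[0,0,0]],
    [[3,3,117],[0,0,0]],
  ],
)

```text
time: 8.5
position: [0.4948, 0.2495, 0.0753]
eef_rot: [0.012, 3.141, -0.0]
force: [0.8, 0.2, 0.5]
opening: -0.004
grasp_force: 0.0
```

servo_tool(
  increments=[
    [[0,0,4],[0,0,0]],
    [[0,0,7],[0,0,0]],
    [[0,0,10],[0,0,0]],
    [[0,0,10],[0,0,0]],
  ],
)

```text
time: 8.9
position: [0.4957, 0.2507, 0.0664]
eef_rot: [0.009, 3.139, 0.002]
force: [0.7, 0.6, 3.5]
opening: -0.002
grasp_force: 1.7
```

servo_tool(
  increments=[
    [[0,0,2],[0,0,0]],
    [[0,0,4],[0,0,0]],
    [[0,0,4],[0,0,0]],
    [[0,0,4],[0,0,0]],
  ],
)

```text
time: 9.3
position: [0.4957, 0.2508, 0.064]
eef_rot: [0.009, 3.139, 0.003]
force: [-2.8, -2.0, 13.9]
opening: 0.002
grasp_force: 6.9
```

13.9 N at z = 0.064 is well past the 4.8 N spring force, so the button is fully in. Releasing it straight up.

servo_tool(
  increments=[
    [[0,0,-15],[0,0,0]],
    [[0,0,-40],[0,0,0]],
    [[0,0,-80],[0,0,0]],
    [[0,0,-120],[0,0,0]],
    [[0,0,-150],[0,0,0]],
  ],
)

```text
time: 9.8
position: [0.4944, 0.2509, 0.2135]
eef_rot: [0.008, 3.14, 0.002]
force: [0.8, 0.1, -0.4]
opening: 0.002
grasp_force: 0.0
```

servo_tool(
  increments=[
    [[0,0,0],[0,0,0]],
    [[0,0,0],[0,0,0]],
    [[0,0,0],[0,0,0]],
    [[0,0,0],[0,0,0]],
  ],
)

```text
time: 10.2
position: [0.4931, 0.2501, 0.2094]
eef_rot: [-0.009, -3.138, 0.003]
force: [0.2, -1.1, 0.1]
opening: -0.001
grasp_force: 0.0
```

```bash
python3 c.py; python3 w.py w4 start_button_top charger
```

```text
[0.49308813 0.2500701  0.20937455] 10.2
M [0.0635 0.065  0.0714 0.0708]
a [0.0701 0.0696 0.0665 0.0645]
b [0.0625 0.0655 0.0681 0.0703]
c [0.0711 0.0702 0.0664 0.0637]
[0.49351792 0.25015297 0.20989075] gpo 0.0187
start_button_top 0.9 251 184 [0.4952 0.2484 0.0699]
charger 0.89 222 212 [0.5296 0.2169 0.0577]
```

View pics/w4.png

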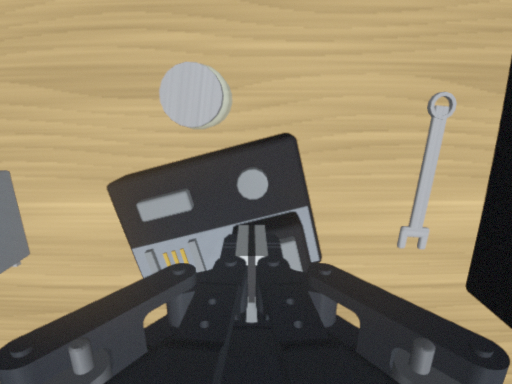

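The button at (252,184) is back out (z 0.070), the charger hasn't moved, M and b are on, and a and c are off. Handing in.

```bash
python3 -c "
from bench import manip
print(manip.job_done())"
```

```text
the job is handed in; nothing more can be done
None
```

The job is handed in (no verdict came back): the master rocker and then rocker b were pressed over, then the round button was pressed in and came back out; my last camera checks showed rockers a and c still off and the charger where it was.

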